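# Seat the sensor post in the sprung post holder

## Task

Two steel posts stand in the wooden rack. Take the one with the rectangular sensor head and push it with the gripper, not by dropping it, foot first, all the way to the bottom, into the aluminium post holder, so that the holder's side spring plunger rides onto the rod and grips it; let go and leave it standing upright. Leave the round-headed post standing in its rack.

Things in the scene. Friction and masses are not known exactly. Their poses are not given: they have to be found in the camera images.
- sensor_post: Post, 110-180 g, 129 mm long. Rod diameter 16 mm, 0 to 95 mm above the foot; lowest 14 mm taper to a round 6 mm foot. Head 95 to 129 mm above the foot: box 26 mm in x, 36 in y, lens stub 3 mm proud on -y; grip across the plain x faces. Origin: the foot; z up the rod. Stands within 5 degrees of upright in a hole 40 mm deep; lift 45 mm to clear, 140 to pass over the other.
- round_post: The other post, to be left alone: same rod, length and origin, but a grey round head of diameter 34 mm. It stands in the other hole of the rack, 80 mm from the sensor post (roughly along that post's y). Rack: fixed wooden block 70 x 150 mm, 50 mm high, blind holes of diameter 18 mm, floor 10 mm above the worktop.
- post_holder: Fixed: base plate 76x76x12 mm, round tower diameter 48, top at 72 mm. Origin: centre of underside, on the bore axis; z up. Bore diameter 20 mm, floor at 12 mm; from 58 up to 72 mm it flares to 38 mm. Home: foot on the bore floor, post origin 12 mm above this one, head at 107-141 mm; any angle about the axis. Plunger sticks out on -x to 64 mm at most, 40 mm up.
- plunger (a joint): Holder's spring plunger with dark knob, m. 0 = sprung in, round nose (radius 5 mm) 3.5 mm short of the bore axis on its -x side; grows to at most 0.009 as the rod pushes it out to -x; about 0.002 with the rod home. Spring 6 to 10 N: pushing the post down past it takes some 5 to 15 N, its weight alone is not enough.
Mind the look-alikes: they are no part of the job. Leave any purple or yellow look-alike of the sensor_post alone. Of the things that look like the post_holder, take the one that is farthest to the robot's left at the start.

How it is judged:
On the way, in this order (a step that is already met when the one before it is completed fails the run):
1. the sensor post is lifted clear out of the rack (height (world z) of sensor_post above 0.055 m), for 0.1 s.
2. the fingers, not a drop, bring the post down the bore past the plunger (horizontal distance between sensor_post and post_holder below 0.01 m and z of sensor_post in the frame of post_holder below 0.024 m and contact force between the fingers and sensor_post above 1 N), for 0.05 s.
At the end, for the whole second after the job is handed in: The sensor post is at rest in the bore: foot within 8 mm of the axis and 5 mm of the floor (of the bore), upright within 10 degrees, plunger pushed out over 1 mm; the round-headed post still in its rack, moved under 20 mm and upright within 10 degrees (horizontal distance between sensor_post and post_holder below 0.008 m and z of sensor_post in the frame of post_holder below 0.017 m and angle between each of sensor_post, round_post's own z axis and vertical below 0.17 rad and value of joint plunger above 0.001 m and linear speed of sensor_post below 0.02 m/s and distance of round_post from where it was at the start of the episode below 0.02 m); the robot touches nothing.
It fails at once if the round-headed post is pulled up or knocked out of its hole (distance of round_post from where it was at the start of the episode above 0.02 m).
It also fails if it takes over 34 s, if anything falls off the work surface, if the arm or the gripper's body presses on something with over 40 N, if the wrist force passes 120 N, or if a joint passes its speed limit or range.

## Robot

A 6-joint arm with a two-finger parallel gripper is mounted at the origin on a cart in front of the work surface, level with it; the furniture and walls round the work are solid. World frame = base frame: x ahead of the robot, y to its left, z up, the work surface at z = 0. Lengths are in m, angles in rad, forces in N, time in s.
With the tool pointing down it reaches from about 0.3 to 0.875 m from the base axis. Payload 4.2 kg.
Tool frame: the origin (TCP) lies on the mounting face of the last link; the fingertips stand 173 mm ahead of it and the grasp point (between the pads) lies 155 mm ahead of it; z points along the fingers, y is the line along which they close (so a half turn about z gives the same grasp; the last joint's range is limited). The gripper opens to 85 mm and grips with 20 to 120 N. Pads are 22 mm wide; open, the fingers measure 114 mm over their backs; the gripper's body (76 mm by 85 mm) begins 54 mm behind the grasp point. The pads swing forward as they close: fully open they stand 13 mm farther back than shut.
Start: joints at [1.146, 0.32, 1.565, -0, 1.257, -0.02], TCP at [0.226, 0.529, 0.405] pointing down, gripper open.
Joint ranges: [-3.11, 3.11], [-0.84, 2.01], [0.21, 2.61], [-1.34, 4.49], [0.05, 2.63], [-2.56, 2.56]. Speed limits (rad/s): [2.57, 2.57, 3.14, 3.14, 3.14, 3.14].

## Interface

Orientations are given as [roll, pitch, yaw] about the fixed x, y, z axes, in that order (R = Rz(yaw) Ry(pitch) Rx(roll)).
In Python, from bench import env gives the robot as it stands.
- The arm moves only by the shell command python3 -m creep 'ROWS'. ROWS is JSON, a list that holds one entry, the list of rows, each a list of 5 numbers: the opening, from 0 (shut) to 1 (fully open), then the shift along the world's x, y, z in cm, then the turn about the world's z in rad. In form: [[[hand, x, y, z, spin], ...]]. A call has 1 to 10 rows; each row shifts and turns the commanded pose from where the row before left it; what a row does not reach is not made up. A row lasts 1/10 s, in which the tool goes at most 50 mm and 8.59 degrees, less where a joint would pass 70% of its speed; a pose out of reach is approached as far as the arm can. A call is refused whole if a number of a shift passes 5 or a number of a turn 0.15, either way. A call with a gripper value outside its range is refused whole. The fingers move at their own pace and stop on an object; the grip force is fixed at half the most. Time passes only in rows, so rows that do not move let the fingers close. It gives the time, the measured TCP pose, the force, the opening and the grip force at its end, in the units of the state.
- env.read_state(): the state, without advancing time (a new reading comes with each control period).
- env.snapshot(name): name is "scene" or "top" or "wrist"; returns the picture (420x560x3 uint8, red, green, blue); there is no depth.
- env.calibration(name): a dict with "camera_matrix" (3x3 intrinsics, pixels), "T" (4x4, takes a point from camera to world coordinates); the wrist camera has in their place "mount" (4x4, takes a point from camera to tool coordinates, whose origin is the TCP and whose axes are the flange's). Camera axes: x right, y down, z forward; pixel columns grow to the right and rows downward; lengths in m; the calibration is good to about 2 mm. A picture is of the moment at which its call begins: read the wrist's pose just before it. calibration takes no time and is no camera call.
- env.hand_in(): hands the job in; it is judged then, once.
The state is a dict: "time": time; "joint_positions": joint angles; "joint_vel": joint speeds; "joint_efforts": joint torques, N m; "position": TCP position; "tool_rot": TCP orientation; "wrist_force": force on the tool from outside, world axes, zero at the start; "ft_torque": the same for the moment, N m; "width": finger opening in m; "grip_force": force on a finger pad.
Only numpy, scipy, OpenCV 4.12 (cv2) and the standard library are available. Lean on these libraries where they do the work, as an engineer would, in place of code of your own. Each camera call takes 0.05 s, during which the arm holds its last target. There are 200 camera calls.

## Working session

There is one attempt and no reset: what is moved stays moved. The work goes in short steps, Python scripts to look and compute and a shell command to move; the robot and the scene stay as the last step left them, time stands still between calls to the robot, and variables do not carry over. Pictures are saved under pics/ and viewed, at most 10 in all, crops included, and the job is handed in when it is done.

```bash
mkdir -p pics; python3 - <<'E'
from bench import env
import cv2,numpy as np
s=env.read_state();print({k:np.round(v,3).tolist() for k,v in s.items()})
for n in("scene","top"):
    cv2.imwrite(f"pics/{n}0.png",env.snapshot(n)[:,:,::-1]);c=env.calibration(n);print(n,np.round(c["camera_matrix"],1).tolist(),np.round(c["T"],3).tolist())
cv2.imwrite("pics/wrist0.png",env.snapshot("wrist")[:,:,::-1]);print(np.round(env.calibration("wrist")["mount"],3).tolist())
E
```

```text
{'time': 0.0, 'joint_positions': [1.146, 0.32, 1.566, 0.0, 1.257, -0.02], 'joint_vel': [0.001, -0.0, 0.001, 0.0, -0.002, 0.001], 'joint_efforts': [0.002, -41.552, -23.417, 0.0, 0.008, -0.0], 'position': [0.226, 0.528, 0.404], 'tool_rot': [-3.14, -0.0, 2.737], 'wrist_force': [-0.313, -0.529, 0.023], 'ft_torque': [-0.05, 0.019, 0.008], 'grip_force': 0.0, 'width': 0.085}
scene [[512.9, 0.0, 279.3], [0.0, 512.9, 207.0], [0.0, 0.0, 1.0]] [[0.445, -0.591, 0.672, -0.195], [-0.895, -0.29, 0.338, -0.328], [-0.005, -0.753, -0.658, 0.751], [0.0, 0.0, 0.0, 1.0]]
top [[389.2, 0.0, 278.9], [0.0, 389.2, 203.8], [0.0, 0.0, 1.0]] [[-0.016, -0.997, 0.074, 0.469], [-1.0, 0.016, 0.003, 0.035], [-0.004, -0.074, -0.997, 0.908], [0.0, 0.0, 0.0, 1.0]]
[[0.0, -0.948, -0.319, 0.082], [1.0, 0.0, -0.0, 0.001], [0.0, -0.319, 0.948, 0.031], [0.0, 0.0, 0.0, 1.0]]
```

View pics/top0.png

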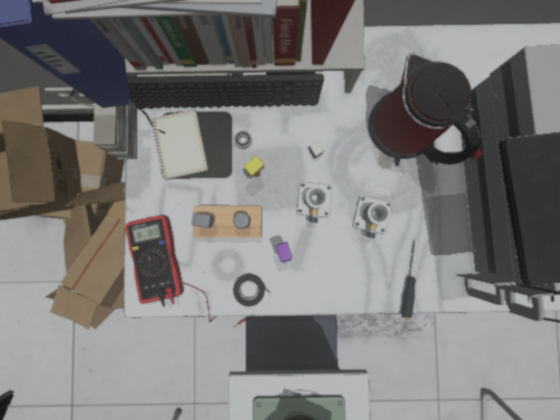

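View pics/scene0.png

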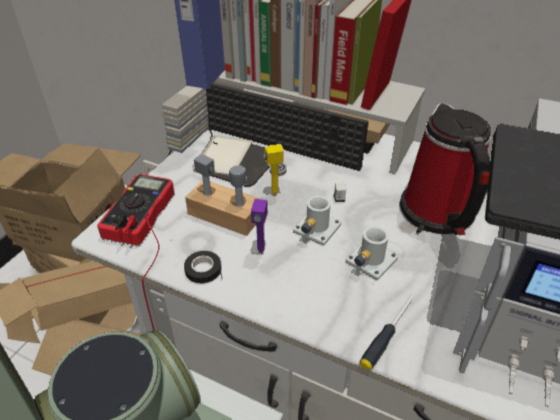

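Top view candidates:
- **Posts:** grey box head (203,220), grey round head (241,219), yellow look-alike (255,167) and purple look-alike (284,252). I choose the grey box head.
- **Holders:** (317,199) and (377,212). I choose (317,199), which is farther left (+y).

Next I check both choices in a close crop.

```bash
python3 - <<'E'
import cv2,numpy as np
t=cv2.imread("pics/top0.png");s=cv2.imread("pics/scene0.png")
a=cv2.resize(t[170:270,180:340],None,fx=5,fy=5,interpolation=cv2.INTER_CUBIC)[:300]
a=cv2.resize(t[175:245,185:345],(800,350),interpolation=cv2.INTER_CUBIC)
b=cv2.resize(s[145:235,180:350],(472,250),interpolation=cv2.INTER_CUBIC)
o=np.zeros((600,800,3),np.uint8);o[:350]=a;o[350:,:472]=b
cv2.imwrite("pics/crop1.png",o)
E
```

```text
(no output)
```

View pics/crop1.png

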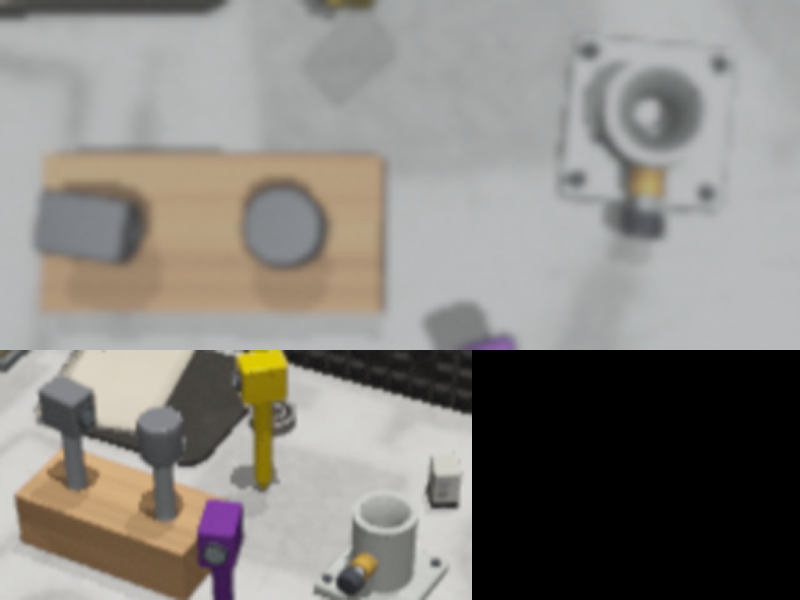

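The box-head post with its lens facing right and the left holder are both confirmed. Now to measure.

```bash
cat > h.py <<'E'
import numpy as np,cv2
from scipy.spatial.transform import Rotation as R
from bench import env
def camT(n,s=None):
    c=env.calibration(n); K=np.array(c["camera_matrix"])
    if n!="wrist": return K,np.array(c["T"])
    T=np.eye(4);T[:3,:3]=R.from_euler("xyz",s["tool_rot"]).as_matrix();T[:3,3]=s["position"]
    return K,T@np.array(c["mount"])
def ray(K,T,uv): return T[:3,3],T[:3,:3]@np.linalg.inv(K)@[*uv,1]
def onz(K,T,uv,z):
    o,d=ray(K,T,uv); return o+d*(z-o[2])/d[2]
def px(K,T,p):
    q=np.linalg.inv(T)@[*p,1]; q=K@q[:3]; return q[:2]/q[2]
E
python3 - <<'E'
from h import *
K,T=camT("top")
for n,uv,z in [("head",(201.6,220.4),.139),("round",(241.6,220.4),.139),("holder",(316.2,197),.072),("hole s",(.2*92+185,.2*190+175),.05)]:
    p=onz(K,T,uv,z);print(n,p.round(4))
    K2,T2=camT("scene");print(px(K2,T2,p).round(1))
E
```

```text
head [0.4957 0.1908 0.139 ]
[203.6 158.5]
round [0.4944 0.1117 0.139 ]
[237.  169.1]
holder [ 0.5445 -0.0429  0.072 ]
[317.4 202.4]
hole s [0.5151 0.2048 0.05  ]
[207.1 185.4]
```

```bash
python3 -m creep '[[[1,2.7,-3.4,0,-0.13],[1,2.7,-3.4,0,-0.13],[1,2.7,-3.4,0,-0.13],[1,2.7,-3.4,0,-0.13],[1,2.7,-3.4,0,-0.13],[1,2.7,-3.4,0,-0.13],[1,2.7,-3.4,0,-0.13],[1,2.7,-3.4,0,-0.13],[1,2.7,-3.4,0,-0.13],[1,2.7,-3.4,0,-0.13]]]'
python3 -m creep '[[[1,0,0,0,0],[1,0,0,0,0],[1,0,0,0,0]]]'
python3 - <<'E'
from h import *
s=env.read_state();im=env.snapshot("wrist");cv2.imwrite("pics/w1.png",im[:,:,::-1]);np.save("w1.npy",np.r_[s["position"],s["tool_rot"]]);print(s["position"],s["tool_rot"],s["joint_positions"])
E
```

```text
time: 1.15
position: [0.4972, 0.1869, 0.4046]
tool_rot: [-3.141, -0.0, 1.431]
wrist_force: [-0.0, 0.4, 0.4]
width: 0.0853
grip_force: 0.0
time: 1.45
position: [0.4959, 0.1891, 0.4045]
tool_rot: [-3.141, -0.0, 1.438]
wrist_force: [-0.7, 0.1, -0.1]
width: 0.0854
grip_force: 0.0
[0.49593396 0.18906001 0.40449928] [-3.14071839e+00 -4.67140359e-05  1.43802492e+00] [3.42422981e-01 2.50352461e-01 1.66416366e+00 4.68824986e-04
 1.22783259e+00 4.75036547e-01]
```

View pics/w1.png

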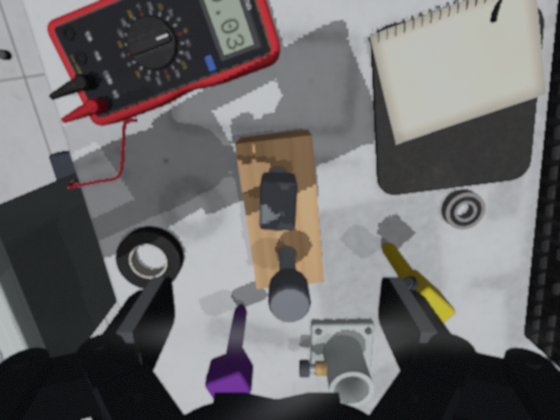

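Wrist view: the box head is at about (278,200), the round head at (289,295) and the holder mouth at (349,380). I zoom on the head to get its edges.

```bash
python3 - <<'E'
from h import *
im=cv2.imread("pics/w1.png")
c=im[160:240,225:335];o=cv2.resize(np.clip(c.astype(float)*2.2,0,255).astype(np.uint8),(770,560),interpolation=cv2.INTER_CUBIC)
cv2.imwrite("pics/w1c.png",o)
hsv=cv2.cvtColor(im,cv2.COLOR_BGR2HSV)
m=((hsv[...,2]<75)&(hsv[...,1]<90)).astype(np.uint8);m[:160]=0;m[240:]=0;m[:,:245]=0;m[:,310:]=0
for k in cv2.findContours(m,0,2)[0]:
    if cv2.contourArea(k)>100: print(cv2.contourArea(k),cv2.minAreaRect(k),cv2.boundingRect(k))
v=np.load("w1.npy");s=dict(position=v[:3],tool_rot=v[3:]);K,T=camT("wrist",s)
print("px of predicted head top",px(K,T,(.4957,.1908,.139)),"bottom",px(K,T,(.4957,.1908,.105)),"grasp axis",px(K,T,(*v[:2],.139)))
print(onz(K,T,(289,297),.139), onz(K,T,(349,378),.072), T[:3,3])
E
```

```text
1559.5 ((277.6041259765625, 197.70925903320312), (36.235313415527344, 61.39115524291992), 2.602562189102173) (260, 167, 37, 63)
px of predicted head top [275.87004639 211.01293674] bottom [275.93651598 196.85787743] grasp axis [276.53391846 213.31209772]
[0.49643317 0.1213015  0.139     ] [ 0.54457727 -0.0280154   0.072     ] [0.50680336 0.27120303 0.37372825]
```

View pics/w1c.png

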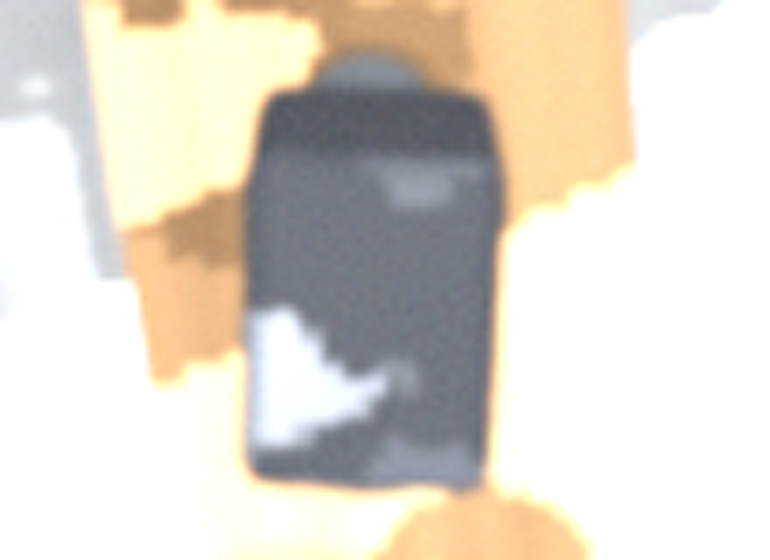

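```bash
python3 - <<'E'
from h import *
s=env.read_state();print(s["position"],s["tool_rot"],s["joint_vel"])
im=env.snapshot("wrist");cv2.imwrite("pics/w2.png",im[:,:,::-1])
Kw,Tw=camT("wrist",s);Kt,Tt=camT("top");Ks,Ts=camT("scene");print(Kw)
def wood(f,K,T,n):
    h=cv2.cvtColor(f,cv2.COLOR_BGR2HSV);m=((h[...,0]>8)&(h[...,0]<20)&(h[...,1]>70)&(h[...,2]>60)).astype(np.uint8)
    m=cv2.morphologyEx(m,3,np.ones((15,15)))
    if n=="top": m[:,:185]=0;m[:195]=0;m[245:]=0;m[:,275:]=0
    else: m[:120]=0;m[295:]=0;m[:,:225]=0;m[:,335:]=0
    k=max(cv2.findContours(m,0,2)[0],key=cv2.contourArea);b=cv2.boxPoints(cv2.minAreaRect(k))
    print(n,cv2.minAreaRect(k));P=[onz(K,T,q,.05)[:2] for q in b];print(np.round(P,4).tolist(),np.mean(P,0))
wood(im[:,:,::-1].copy(),Kw,Tw,"wrist");wood(cv2.imread("pics/top0.png"),Kt,Tt,"top")
print("head wrist",onz(Kw,Tw,(278.1,205.7),.139))
print("pred holder in wrist",px(Kw,Tw,(.5445,-.043,.072)),"round",px(Kw,Tw,(.4944,.1117,.139)))
E
```

```text
[0.49579881 0.18933796 0.40461168] [-3.14105081e+00 -8.64174788e-05  1.43863257e+00] [ 0.0085027  -0.00227129 -0.00021557 -0.00288062 -0.0023029  -0.00031255]
[[357.43642294   0.         276.23031868]
 [  0.         357.43642294 207.97541173]
 [  0.           0.           1.        ]]
wrist ((280.5946044921875, 209.3827362060547), (152.16482543945312, 76.17118835449219), 83.8844985961914)
[[0.464, 0.2343], [0.532, 0.2325], [0.5331, 0.0784], [0.4545, 0.0792]] [0.49589563 0.15608823]
top ((227.0, 221.5), (29.0, 66.0), 90.0)
[[0.5287, 0.2256], [0.5264, 0.0796], [0.4625, 0.0804], [0.4648, 0.2256]] [0.495602   0.15280826]
head wrist [0.4976892  0.19468976 0.139     ]
pred holder in wrist [349.76017837 389.16405774] round [287.91531621 308.33173688]
```

```bash
python3 - <<'E'
import cv2,numpy as np
im=cv2.imread("pics/w1.png");t=cv2.imread("pics/top0.png")
o=np.zeros((600,800,3),np.uint8)
o[:, :400]=cv2.resize(im[270:420,270:370],(400,600),interpolation=cv2.INTER_CUBIC)
o[:400,400:]=cv2.resize(t[177:217,296:336],(400,400),interpolation=cv2.INTER_CUBIC)
cv2.imwrite("pics/c3.png",o)
E
```

```text
(no output)
```

View pics/c3.png

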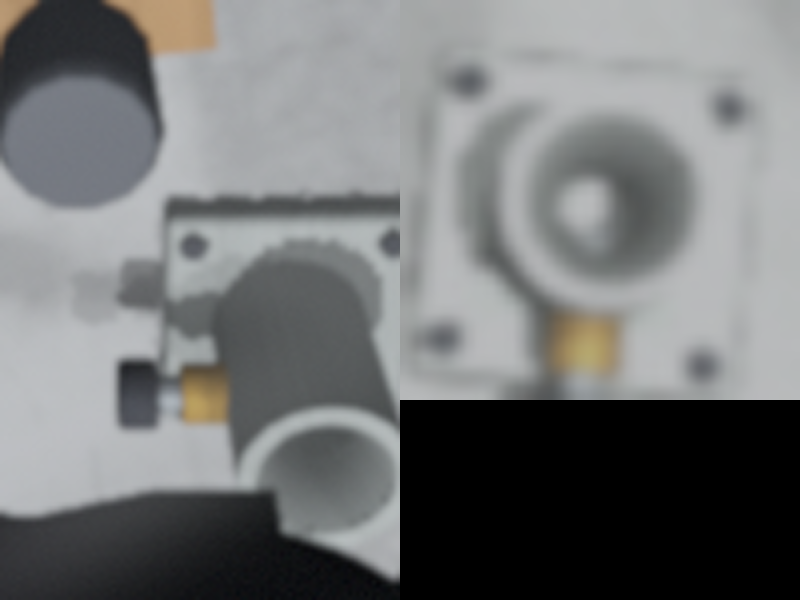

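Wrist and top views agree to about 2 mm: head near (0.497, 0.193), holder near (0.5445, -0.043). I descend and grip with the grasp point at z ≈ 0.122.

```bash
python3 -m creep '[[[1,0.1,0.4,-3.2,-0.03],[1,0,0,-3.2,0],[1,0,0,-3.2,0],[1,0,0,-3.1,0],[1,0,0,0,0],[1,0,0,0,0],[0.1,0,0,0,0],[0.1,0,0,0,0],[0.1,0,0,0,0],[0.1,0,0,0,0]]]'
python3 -m creep '[[[0.1,0,0,0,0],[0.1,0,0,0,0],[0.1,0,0,0,0],[0.1,0,0,0,0]]]'
```

```text
time: 2.55
position: [0.4976, 0.1925, 0.2785]
tool_rot: [3.14, -0.001, 1.407]
wrist_force: [0.5, -0.6, -0.6]
width: 0.028
grip_force: 0.0
time: 2.95
position: [0.4978, 0.1926, 0.2783]
tool_rot: [3.14, -0.001, 1.407]
wrist_force: [0.4, -0.9, 5.2]
width: 0.025
grip_force: 61.5
```

```bash
python3 -m creep '[[[0,0,0,1,0],[0,0,0,2,0],[0,0,0,2,0],[0,0,0,3,0],[0,0,0,3,0],[0,0,0,3,0],[0,0,0,1.5,0],[0,0,0,0,0],[0,0,0,0,0]]]'
python3 - <<'E'
from h import *
s=env.read_state();print(s["position"],s["tool_rot"],s["width"])
for n in("scene","top","wrist"): cv2.imwrite(f"pics/{n}3.png",env.snapshot(n)[:,:,::-1])
E
```

```text
time: 3.85
position: [0.4971, 0.1924, 0.4319]
tool_rot: [-3.14, 0.001, 1.407]
wrist_force: [-0.4, 0.8, -1.8]
width: 0.0251
grip_force: 60.9
[0.49705305 0.19239782 0.43189526] [-3.13995634e+00  9.03173399e-04  1.40676361e+00] 0.025148181530333387
```

View pics/scene3.png

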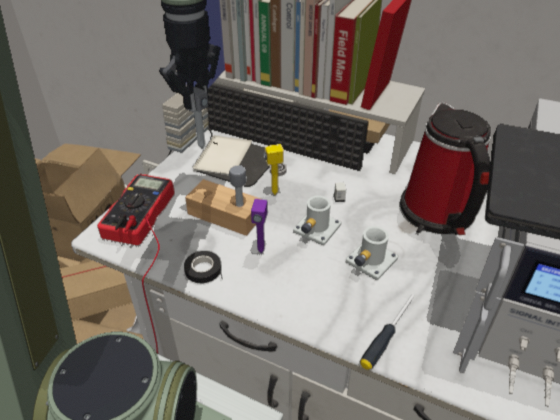

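Post held and clear of the rack: its foot is near (199,148) and the round post is still standing at (238,180). I carry it over the holder.

```bash
python3 -m creep '[[[0,0.8,-4,0,0],[0,0.8,-4,0,0],[0,0.8,-4,0,0],[0,0.8,-4,0,0],[0,0.8,-4,0,0],[0,0.75,-3.6,0,0],[0,0,0,0,0],[0,0,0,0,0],[0,0,0,0,0]]]'
python3 - <<'E'
from h import *
s=env.read_state();print(s["position"],s["tool_rot"],s["width"])
I={n:env.snapshot(n)[:,:,::-1] for n in("scene","top","wrist")}
for n in I: cv2.imwrite(f"pics/{n}4.png",I[n])
K,T=camT("scene");x,y,z=s["position"]
for d in(.267,.25):print("scene px foot/top if straight",px(K,T,(x,y,z-d)))
Kt,Tt=camT("top");print("top px foot",px(Kt,Tt,(x,y,z-.267)))
o=np.zeros((600,800,3),np.uint8)
o[:,:400]=cv2.resize(I["scene"][100:250,270:370],(400,600),interpolation=cv2.INTER_CUBIC)
o[:300,400:]=cv2.resize(I["top"][150:250,250:383],(400,300))
o[300:,400:]=cv2.resize(I["wrist"],(400,300))
cv2.imwrite("pics/c4.png",o)
E
```

```text
time: 4.9
position: [0.5448, -0.0428, 0.432]
tool_rot: [-3.14, -0.0, 1.407]
wrist_force: [0.6, -0.0, -2.0]
width: 0.0252
grip_force: 60.8
[ 0.54477714 -0.04282434  0.43201989] [-3.13994209e+00 -3.84047064e-04  1.40733284e+00] 0.02523559065988572
scene px foot/top if straight [319.56597678 165.40129966]
scene px foot/top if straight [319.98935437 158.14635386]
top px foot [320.5771249  192.41391294]
```

View pics/c4.png

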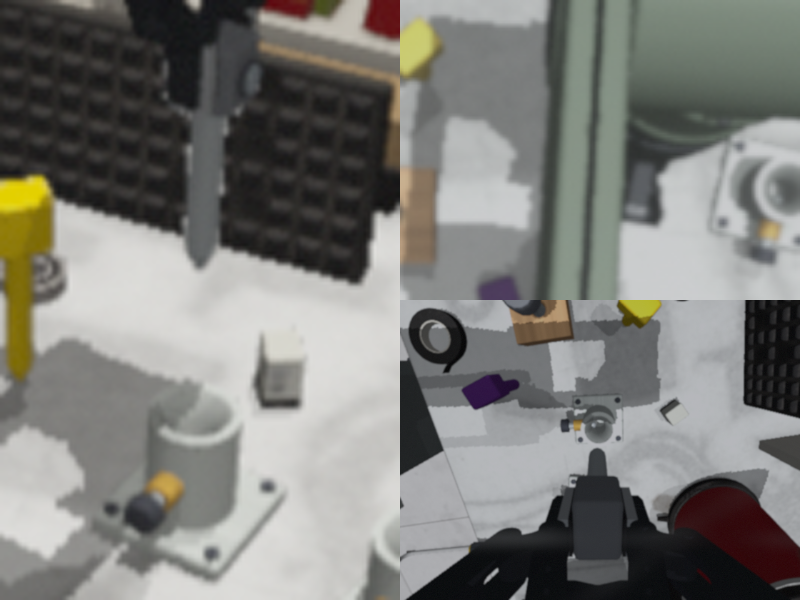

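```bash
python3 - <<'E'
from h import *
s=env.read_state();K,T=camT("wrist",s);x,y,z=s["position"]
print("foot pred wrist",px(K,T,(x,y,z-.267)),"ring pred",px(K,T,(.5445,-.043,.072)))
w=cv2.imread("pics/wrist4.png");sc=cv2.imread("pics/scene0.png")
o=np.zeros((600,800,3),np.uint8)
o[:,:480]=cv2.resize(w[130:230,235:315],(480,600),interpolation=cv2.INTER_CUBIC)
o[:320,480:]=cv2.resize(sc[190:230,298:338],(320,320),interpolation=cv2.INTER_CUBIC)
cv2.imwrite("pics/c5.png",o)
E
```

```text
foot pred wrist [276.36974436 212.63640864] ring pred [276.1482276  180.59697183]
```

View pics/c5.png

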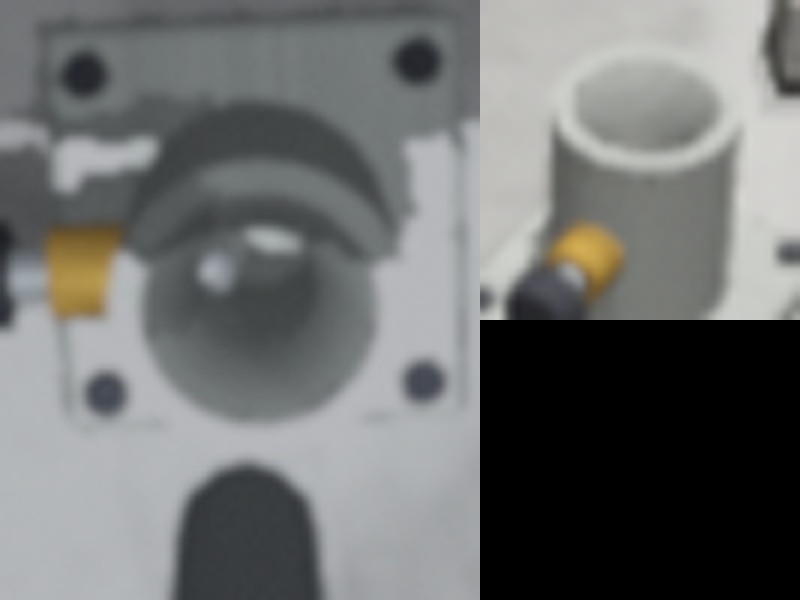

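```bash
python3 - <<'E'
from h import *
s=env.read_state();K,T=camT("wrist",s)
print("wrist",onz(K,T,(278.4,181.8),.072))
print("scene",onz(*camT("scene"),(318.75,203.4),.072))
print("top",onz(*camT("top"),(316.8,197.5),.072))
print(s["position"])
E
```

```text
wrist [ 0.54642171 -0.0445055   0.072     ]
scene [ 0.54293072 -0.0465643   0.072     ]
top [ 0.54341218 -0.04417536  0.072     ]
[ 0.54477534 -0.0424269   0.43260816]
```

All three cameras put the holder axis near (0.545, -0.0447), and the post hangs straight. I shift 2 mm in -y and lower into the flare.

```bash
python3 -m creep '[[[0,0.05,-0.2,-3,0],[0,0,0,-3,0],[0,0,0,-3,0],[0,0,0,-1,0],[0,0,0,-0.5,0],[0,0,0,-0.5,0],[0,0,0,0,0]]]'
python3 -m creep '[[[0,0,0,-0.5,0],[0,0,0,-0.5,0],[0,0,0,-0.3,0],[0,0,0,0,0]]]'
```

```text
time: 5.75
position: [0.5457, -0.0453, 0.3234]
tool_rot: [3.14, -0.0, 1.407]
wrist_force: [0.7, 0.6, -0.9]
width: 0.0255
grip_force: 60.7
time: 6.15
position: [0.5453, -0.0455, 0.3093]
tool_rot: [-3.141, 0.0, 1.407]
wrist_force: [0.0, -0.3, -1.2]
width: 0.0252
grip_force: 60.7
```

```bash
python3 -m creep '[[[0,0,0,-0.4,0],[0,0,0,-0.4,0],[0,0,0,0,0]]]'
python3 -m creep '[[[0,0,0,-0.4,0],[0,0,0,-0.4,0],[0,0,0,0,0]]]'
python3 -m creep '[[[0,0,0,-0.4,0],[0,0,0,-0.3,0],[0,0,0,0,0]]]'
```

```text
time: 6.45
position: [0.5465, -0.0455, 0.3021]
tool_rot: [3.137, -0.001, 1.407]
wrist_force: [3.8, 0.2, -2.0]
width: 0.0252
grip_force: 61.0
time: 6.75
position: [0.5464, -0.0455, 0.2939]
tool_rot: [3.137, -0.0, 1.407]
wrist_force: [5.7, -0.7, -4.1]
width: 0.0253
grip_force: 60.8
time: 7.05
position: [0.5464, -0.0456, 0.2863]
tool_rot: [3.138, -0.0, 1.407]
wrist_force: [7.6, -0.7, -4.5]
width: 0.0251
grip_force: 60.4
```

```bash
python3 -m creep '[[[0,0,0,-0.3,0],[0,0,0,-0.2,0],[0,0,0,0,0]]]'
python3 -m creep '[[[0,0,0,-0.2,0],[0,0,0,0,0]]]'
python3 -m creep '[[[0,0,0,-0.1,0],[0,0,0,0,0]]]'
```

```text
time: 7.35
position: [0.5465, -0.0455, 0.2816]
tool_rot: [3.138, -0.0, 1.407]
wrist_force: [6.9, -0.2, -4.1]
width: 0.0253
grip_force: 60.6
time: 7.55
position: [0.5466, -0.0455, 0.2805]
tool_rot: [3.137, -0.0, 1.407]
wrist_force: [3.7, 0.3, 3.5]
width: 0.0254
grip_force: 61.7
time: 7.75
position: [0.5465, -0.0455, 0.2802]
tool_rot: [3.137, -0.001, 1.407]
wrist_force: [5.1, 0.5, 7.1]
width: 0.0253
grip_force: 62.1
```

The post reached the floor at the predicted height (TCP 0.280), with Fz turning positive. I release and retreat upwards.

```bash
python3 -m creep '[[[0,0,0,-0.1,0],[0,0,0,0,0],[1,0,0,0,0],[1,0,0,0,0],[1,0,0,0,0],[1,0,0,0,0],[1,0,0,0,0],[1,0,0,0,0]]]'
python3 -m creep '[[[1,0,0,2,0],[1,0,0,3,0],[1,0,0,4,0],[1,0,0,4,0],[1,0,4,0,0],[1,0,4,0,0],[1,0,4,0,0],[1,0,4,0,0],[1,0,0,0,0],[1,0,0,0,0]]]'
python3 - <<'E'
from h import *
s=env.read_state();print(s["position"],s["wrist_force"],s["width"])
I={n:env.snapshot(n)[:,:,::-1] for n in("scene","top")}
K,T=camT("scene");print("expected head top",px(K,T,(.5455,-.0455,.141)),"head bottom",px(K,T,(.5455,-.0455,.107)))
o=np.zeros((600,800,3),np.uint8)
o[:,:480]=cv2.resize(I["scene"][110:260,220:340],(480,600),interpolation=cv2.INTER_CUBIC)
o[:320,480:]=cv2.resize(I["top"][150:250,240:340],(320,320))
cv2.imwrite("pics/c6.png",o)
E
```

```text
time: 8.55
position: [0.5453, -0.0455, 0.2775]
tool_rot: [-3.141, 0.0, 1.407]
wrist_force: [-0.6, 0.3, -0.5]
width: 0.0858
grip_force: 0.0
time: 9.55
position: [0.5453, 0.1151, 0.4075]
tool_rot: [-3.141, 0.001, 1.409]
wrist_force: [-0.5, -0.0, 0.2]
width: 0.0854
grip_force: 0.0
[0.54528914 0.11512825 0.40751451] [-0.46130867 -0.00405045  0.19586089] 0.08538595050862335
expected head top [320.40119276 175.54059595] head bottom [319.57681855 189.12903066]
```

View pics/c6.png

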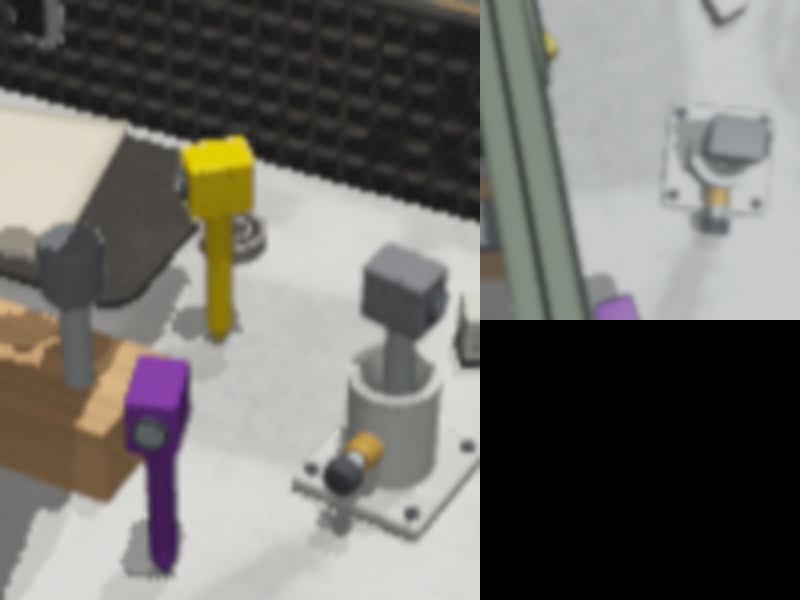

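The post stands upright in the holder. Its head top is at (321,175.5) against an expected (320.4,175.5), so it is home. The round post is untouched.

```bash
python3 -c "
from bench import env
print(env.hand_in())"
```

```text
the job is handed in; nothing more can be done
None
```

The sensor post was pushed foot first to the floor of the left-hand holder, released, and stands upright in the last picture. The round-headed post is still in its rack; I handed the job in at about 9.7 s, and no verdict came back.

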